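# Open the insect rearing box for cleaning

### The arm

A 7-joint arm with a two-finger parallel gripper is mounted at the origin on the work surface. World frame = base frame: x ahead of the robot, y to its left, z up, the work surface at z = 0. Lengths are in m, angles in degrees, forces in N, time in s.
With the tool pointing down it reaches from about 0.425 to 0.875 m from the base axis. Payload 4.7 kg.
Tool frame: the origin (TCP) lies between the finger pads; the fingertips stand env.finger_overhang ahead of it and the grasp point (between the pads) lies 5 mm behind it (env.finger_overhang is the distance from the TCP to the fingertips, in m); z points along the fingers, y is the line along which they close (so a half turn about z gives the same grasp; the last joint's range is limited). The gripper opens to 87 mm and grips with 3 to 60 N. Pads are 19 mm wide; open, the fingers measure 117 mm over their backs; the gripper's body (75 mm by 190 mm) begins 51 mm behind the grasp point.
Start: joints at [65.724, 18.392, -4.016, 83.108, 1.295, 78.541, -3.26], TCP at [0.276, -0.589, 0.237] pointing down, gripper open.
Joint ranges: [-163.93, 163.93], [-17.29, 119.83], [-79.2, 71.16], [3.27, 140.29], [-89.18, 269.18], [5.43, 117.66], [-154.24, 154.24]. Speed limits (degrees/s): [147.25, 147.25, 180, 180, 180, 180, 180].

### API

Orientations are given as [roll, pitch, yaw] about the fixed x, y, z axes, in that order (R = Rz(yaw) Ry(pitch) Rx(roll)).
In Python, from cell import telemetry, eyes, env, models gives the robot as it stands. The module is installed in compiled form; this text tells all that it offers.
- The arm moves only by the tool drive_tool, never from a script. Its arguments are lists of equal length, an entry for each row: "angular": the turn, a rotation vector about the tool's x, y, z in rad, a list of three; "delta_pos": the shift along the tool's x, y, z in cm, a list of three; "gripper": the finger opening in cm, from 0 to 8.7. A call has 1 to 20 rows; each row shifts and turns the commanded pose from where the row before left it, along the tool's axes as they then stand; what a row does not reach is not made up. A row lasts 1/10 s, in which the tool goes at most 50 mm and 8.59 degrees, less where a joint would pass 70% of its speed; a pose out of reach is approached as far as the arm can. A call with a gripper value outside its range is refused whole. The fingers move at their own pace and stop on an object; "squeeze" is the grip in N (left out, the last holds). Time passes only in rows, so rows that do not move let the fingers close. It gives the time, the measured TCP pose, the force, the opening and the grip force at its end, in the units of the state.
- telemetry.get_obs(): the state, without advancing time (a new reading comes with each control period).
- eyes.read_camera(name): name is "scene" or "top" or "wrist"; returns a dict with "pixels" (400x640x3 uint8, red, green, blue), "mtx" (3x3 intrinsics, pixels), "origin" and "orientation" of the camera in the world. Camera axes: x right, y down, z forward; pixel columns grow to the right and rows downward; lengths in m; the calibration is good to about 2 mm. A picture is of the moment at which its call begins. There is no depth.
- env.sign_off(): hands the job in; it is judged then, once.
Trained networks look in a picture, given as the dict that the camera call returned (one of the last four; its "shot" number tells which), for a name from the list of things; names that differ only in an ending like _2 or _b are one class to them, and where a whole thing is asked for, a point or a joint stands for the part that bears it (a point fixed in the world has none). Each returns a list of dicts, best first, with "p" (0 to 1); they miss things now and then, are a little off and sometimes report something else, mostly with a low value. They report only what shows in the picture. A call takes as long as a camera call. They do not tell look-alikes from the thing itself.
- models.search_frame(picture, target): "centre" ([column, row] in pixels, amid what is visible of it).
- models.cut_out(picture, target): "pixels" (400x640 bool, what is visible of it) and "centre" ([column, row] in pixels, amid what is visible of it).
The state is a dict: "time_s": time; "qpos": joint angles; "joint_velocities": joint speeds; "effort": joint torques, N m; "tool_pos": TCP position; "tool_rot": TCP orientation; "force": force on the tool from outside, world axes, zero at the start; "wrist_torque": the same for the moment, N m; "grip_width": finger opening in m; "grasp_force": force on a finger pad.
Only numpy, scipy, OpenCV 4.12 (cv2) and the standard library are available. Lean on these libraries where they do the work, as an engineer would, in place of code of your own. Each camera call takes 0.05 s, during which the arm holds its last target. There are 200 camera calls.

### The job

The insect rearing box is due for cleaning: turn both of its wooden turn buttons aside until they are clear of the mesh top panel, then lift the panel out of its frame and set it down, not dropped, lying flat inside the shallow lab tray with its handle up. Leave both buttons turned aside, and do not disturb the bottle and the beaker standing between box and tray.

Things in the scene. Friction and masses are not known exactly. Their poses are not given: they have to be found in the camera images.
- box: Plywood box, 204 (x) by 274 (y) by 110 mm high, fast on the bench. Origin: centre of underside, z up. On top a wooden frame, upper face at z = 110 mm, round a 154 by 194 mm opening with a rebate 12 mm deep in which the panel lies. A turn button is screwed on the middle of each end rail: pivots at y = +117 (left) and -117 mm (right), x = 0, each 22 mm outside the panel's edge.
- button_left (a joint): Turn button at the box's +y end: flat wooden finger 18 mm wide, round-ended, reaching 48 mm from its pivot screw (60 mm long in all), underside 1.5 and top 13.5 mm above the frame's upper face. Rad, counter-clockwise from above: 0 = points at the box's middle, +-1.57 = along the rail, clear of the panel beyond 1.25. Turns to 2.9 either way, stays where left, about 1 N at its end.
- button_right (a joint): The same turn button at the box's -y end; 0 = pointing at the box's middle, counter-clockwise from above positive, clear of the panel beyond 1.25 either way.
- button_left_tip (a point): Point on top of the left button's finger, at the centre of its round end (radius 9 mm), 39 mm from the pivot screw.
- button_right_tip (a point): The same point on the right button.
- panel: Loose panel: wooden frame 150 (x) by 190 (y) by 10 mm filled with wire mesh (solid to the touch), 0.25 to 0.5 kg, lying in the box's rebate with 2 mm play all round, its top 2 mm below the frame's upper face. Origin: centre of its underside; z up through the handle.
- panel_handle (a point): Centre of the top of the panel's wooden bridge handle, 42 mm above the panel's underside. The handle lies along the panel's x: 84 mm long, 16 mm thick (y), 32 mm high over the panel: a bar 14 mm high on two feet 18 mm high (16 by 16 mm, centred 34 mm either side).
- tray: Shallow plastic tray, loose, 0.7 kg, rim 226 by 276 mm outside and 36 mm high; flat floor inside 200 (x) by 250 (y) mm. Origin: centre of its underside; the inner floor is 4 mm above the origin; z up, long side along its y.
- bottle: White plastic bottle, 56 mm across, 100 mm tall, standing on the bench between box and tray; leave alone. Origin: centre of its underside.
- beaker: Glass beaker, 64 mm across, 80 mm tall, standing on the bench between box and tray; leave alone. Origin: centre of its underside.
Mind the look-alikes: they are no part of the job. What is meant by the panel is not purple, and is the smaller of those in its own colour.

How it is judged:
By the outcome, as a careful person would: the job done as asked, in the order asked, and still so for the second after the job is handed in, with the robot touching nothing.
It also fails if it takes over 53 s, if anything falls off the work surface, if the arm or the gripper's body presses on something with over 40 N, if the wrist force passes 120 N, or if a joint passes its speed limit or range.

## Working session

There is one attempt and no reset: what is moved stays moved. The work goes in short steps, Python scripts to look and compute and a tool call to move; the robot and the scene stay as the last step left them, time stands still between calls to the robot, and variables do not carry over. Pictures are saved under pics/ and viewed, at most 10 in all, crops included, and the job is handed in when it is done.

Besides the shell and the picture viewer there is one more tool, called after "Emit:" by a JSON object that holds its "api" and its "payload". drive_tool: Moves the arm, as the interface text tells. Its arguments: {"type":"object","properties":{"angular":{"type":"array","items":{"type":"array","items":{"type":"number"}}},"delta_pos":{"type":"array","items":{"type":"array","items":{"type":"number"}}},"gripper":{"type":"array","items":{"type":"number"}},"squeeze":{"type":"number"}},"required":["angular","delta_pos","gripper"]}

```bash
mkdir -p pics; python3 - <<'E'
from cell import telemetry, eyes, env, models
import cv2, numpy as np
o=telemetry.get_obs()
print({k:np.round(v,3) for k,v in o.items()}, env.finger_overhang)
for n in ["top","scene"]:
    p=eyes.read_camera(n)
    cv2.imwrite(f"pics/{n}0.png",p["pixels"][:,:,::-1])
    print(n,p["mtx"].tolist() if hasattr(p["mtx"],"tolist") else p["mtx"],np.round(p["origin"],4),np.round(p["orientation"],4),p["shot"])
    for t in ["box","button_left","button_left_tip","button_right_tip","panel","panel_handle","tray","bottle","beaker"]:
        print(n,t,[(np.round(r["centre"]).tolist(),round(r["p"],2)) for r in models.search_frame(p,t)][:5])
E
```

```text
{'time_s': np.float64(0.0), 'qpos': array([65.725, 18.439, -4.015, 83.175,  1.296, 78.541, -3.26 ]), 'joint_velocities': array([-0.065,  0.009,  0.037, -0.057, -0.031, -0.032, -0.177]), 'effort': array([ 0.0000e+00, -4.9128e+01, -4.0400e-01, -3.1253e+01, -6.4000e-02,
        4.4000e-02,  0.0000e+00]), 'tool_pos': array([ 0.275, -0.588,  0.235]), 'tool_rot': array([-1.79889e+02,  7.00000e-03,  2.50850e+01]), 'force': array([ 0.195, -0.599,  0.388]), 'wrist_torque': array([-0.01 , -0.007,  0.014]), 'grasp_force': np.float64(0.0), 'grip_width': np.float64(0.087)} 0.014
top [[382.334773266154, 0.0, 313.2189734443059], [0.0, 382.334773266154, 198.54203484796], [0.0, 0.0, 1.0]] [ 0.3313 -0.0186  0.9478] [-172.3591    2.1617  -91.5879] 1
top box [([403.0, 149.0], 0.84)]
top button_left [([372.0, 145.0], 0.71)]
top button_left_tip [([368.0, 143.0], 0.5)]
top button_right_tip [([459.0, 134.0], 0.48)]
top panel [([220.0, 289.0], 0.97), ([436.0, 283.0], 0.69), ([415.0, 149.0], 0.61)]
top panel_handle [([222.0, 289.0], 0.96), ([437.0, 280.0], 0.83), ([416.0, 146.0], 0.79)]
top tray [([219.0, 172.0], 0.62), ([310.0, 107.0], 0.44)]
top bottle [([323.0, 201.0], 0.94)]
top beaker [([314.0, 104.0], 0.94)]
scene [[412.7142705381928, 0.0, 321.6352042968252], [0.0, 412.7142705381928, 197.93439226438943], [0.0, 0.0, 1.0]] [ 1.1785 -0.5035  0.6488] [-1.217315e+02  4.530000e-02  5.561140e+01] 2
scene box [([263.0, 281.0], 0.73)]
scene button_left [([306.0, 232.0], 0.64)]
scene button_left_tip [([310.0, 231.0], 0.69)]
scene button_right_tip [([224.0, 270.0], 0.83)]
scene panel [([189.0, 224.0], 0.84), ([266.0, 251.0], 0.83), ([350.0, 175.0], 0.69)]
scene panel_handle [([189.0, 222.0], 0.98), ([346.0, 173.0], 0.75), ([263.0, 253.0], 0.74), ([304.0, 233.0], 0.27)]
scene tray [([382.0, 260.0], 0.75), ([413.0, 213.0], 0.61)]
scene bottle [([225.0, 272.0], 0.55)]
scene beaker [([382.0, 261.0], 0.58)]
```

View pics/top0.png

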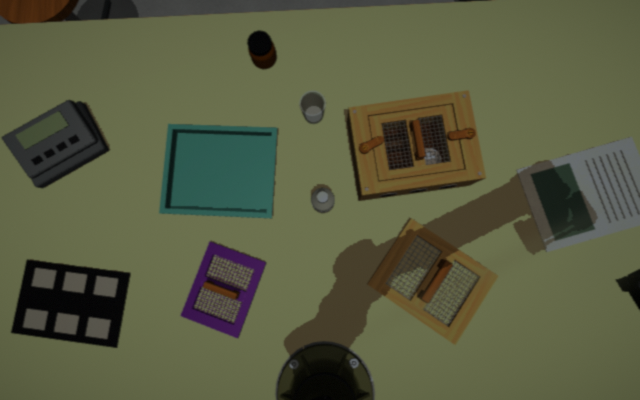

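View pics/scene0.png

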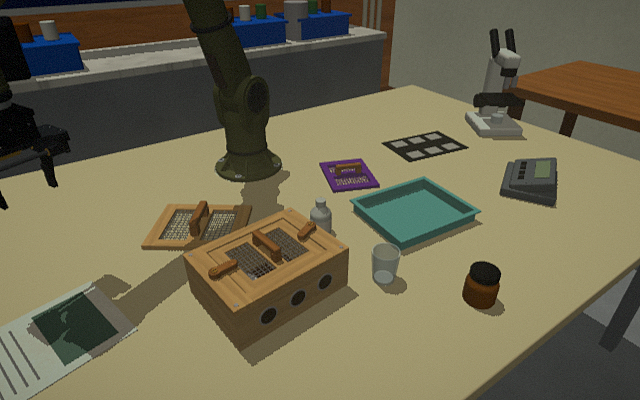

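The top view shows three panel-like things: the one in the box (415,149), a larger bare-wood one on the bench (435,283) and a purple one (222,289). By the description it is the one in the box. The tray is at (220,171), the bottle at (323,198) and the beaker at (314,108). Next I check the choice in a close crop and measure.

```bash
cat > h.py <<'E'
import numpy as np, cv2
from scipy.spatial.transform import Rotation as R
from cell import telemetry, eyes, env, models
def cam(p): return R.from_euler('xyz',p["orientation"],degrees=True).as_matrix(), np.array(p["origin"])
def ray(p,uv,z):
    M,o=cam(p); uv=np.atleast_2d(uv).astype(float)
    d=np.c_[uv,np.ones(len(uv))]@np.linalg.inv(np.array(p["mtx"])).T@M.T
    return (o+d*((z-o[2])/d[:,2])[:,None])[:,:2]
def proj(p,X):
    M,o=cam(p); c=(np.atleast_2d(X)-o)@M; c=c@np.array(p["mtx"]).T
    return c[:,:2]/c[:,2:]
def rect(p,t,z,i=0):
    m=models.cut_out(p,t)[i]; mm=m["pixels"].astype(np.uint8)
    c=max(cv2.findContours(mm,0,1)[0],key=cv2.contourArea)[:,0,:]
    w=ray(p,c,z); r=cv2.minAreaRect((w*1000).astype(np.float32)); return r,m["centre"],mm.sum()
E
python3 - <<'E'
from h import *
p=eyes.read_camera("top")
cv2.imwrite("pics/crop1.png",cv2.resize(p["pixels"][80:350,330:510,::-1],None,fx=2.2,fy=2.2,interpolation=cv2.INTER_CUBIC)[:600])
print("box",rect(p,"box",.11)); 
for i in range(3):
    try: print("panel",rect(p,"panel",.108,i))
    except Exception as e: print(e)
    try: print("panel z=.01",rect(p,"panel",.01,i))
    except Exception as e: print(e)
print("tray",rect(p,"tray",.036))
for t in ["button_left","button_right"]: print(t,[ (r["centre"],ray(p,r["centre"],.1235),r["pixels"].sum()) for r in models.cut_out(p,t)])
for t,z in [("button_left_tip",.1235),("button_right_tip",.1235),("panel_handle",.140),("bottle",.1),("beaker",.08)]:
  for r in models.search_frame(p,t): print(t,r["p"],ray(p,r["centre"],z))
E
```

```text
box (((559.0143432617188, -218.46563720703125), (215.90684509277344, 284.0403137207031), 6.073505401611328), [406.4, 147.3], np.uint64(7758))
panel (((564.8361206054688, -222.36846923828125), (154.0243682861328, 192.4248046875), 5.350399971008301), [416.2, 146.9], np.uint64(3759))
panel z=.01 (((592.0860595703125, -246.1480712890625), (171.99801635742188, 214.87948608398438), 5.350408554077148), [416.2, 146.9], np.uint64(3759))
panel (((262.13720703125, -239.09042358398438), (220.73155212402344, 174.23629760742188), 53.68252182006836), [437.1, 283.1], np.uint64(5664))
panel z=.01 (((254.0640869140625, -264.8213806152344), (246.4894561767578, 194.56851196289062), 53.68252182006836), [437.1, 283.1], np.uint64(5664))
panel (((254.92779541015625, 210.2738037109375), (137.0487823486328, 172.1976318359375), 68.13228607177734), [222.9, 285.8], np.uint64(3265))
panel z=.01 (((246.013427734375, 236.9806671142578), (153.0414581298828, 192.29196166992188), 68.1323013305664), [222.9, 285.8], np.uint64(3265))
tray (((534.7869262695312, 241.96047973632812), (278.77520751953125, 228.20809936523438), 85.74217224121094), [220.3, 172.1], np.uint64(10098))
button_left [([371.3, 144.6], array([[ 0.55860853, -0.12202209]]), np.int64(220))]
button_right [([460.1, 134.1], array([[ 0.57485445, -0.31687815]]), np.int64(264))]
button_left_tip 0.65 [[ 0.55869285 -0.11389447]]
button_right_tip 0.65 [[ 0.57557514 -0.31585002]]
button_right_tip 0.5 [[ 0.54984754 -0.22103206]]
panel_handle 0.96 [[ 0.54617403 -0.21019602]]
panel_handle 0.94 [[0.25820047 0.20743659]]
bottle 0.78 [[ 0.43792296 -0.01140788]]
beaker 0.79 [[0.67003617 0.0112385 ]]
```

View pics/crop1.png

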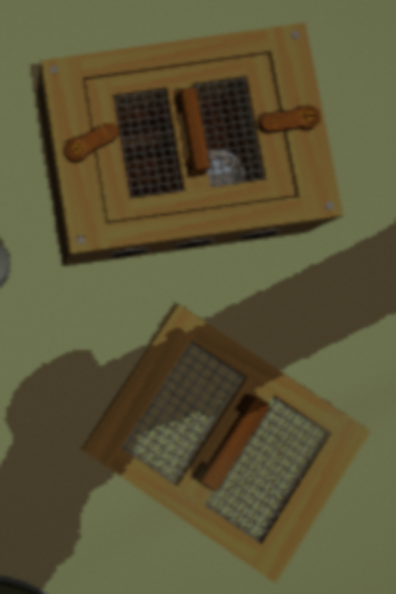

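The crop shows the box panel with dark mesh inside its seam, corners at about (368,115), (453,104), (465,169) and (379,181). The bare panel below it is larger (about 195 x 246 mm, against 150 x 190), so the box panel is the right one. The left button is turned about 20° counter-clockwise and the right one is at about 0.

```bash
python3 - <<'E'
from h import *
p=eyes.read_camera("top")
f=lambda a:np.array(a)/2.2+[330,80]
c=ray(p,f([(84,77),(270,52),(297,196),(107,221)]),.11)
print(c, c.mean(0), [np.linalg.norm(c[i]-c[i-1]) for i in range(4)])
for a,b in((0,1),(3,2)): v=c[a]-c[b]; print("yaw",np.degrees(np.arctan2(-v[0],v[1])))
for a,b in((2,1),(3,0)): v=c[b]-c[a]; print("yaw",np.degrees(np.arctan2(v[1],v[0])))
o=ray(p,f([(42,62),(304,25),(341,213),(64,264-14)]),.11); print(o.mean(0))
print("pivots/tips L,R",ray(p,f([(75,150),(108,132),(307,117),(266,123)]),.1235))
E
```

```text
[[ 0.63151682 -0.11998722]
 [ 0.65027565 -0.31091081]
 [ 0.49907481 -0.32618692]
 [ 0.48023768 -0.13595208]] [ 0.56527624 -0.22325926] [np.float64(0.15211921223258523), np.float64(0.19184293850157896), np.float64(0.15197056180517649), np.float64(0.19116519270541563)]
yaw 5.611475670289084
yaw 5.655018128819399
yaw 5.769125233591164
yaw 6.0242686460031605
[ 0.56491718 -0.22117631]
pivots/tips L,R [[ 0.55110225 -0.1058332 ]
 [ 0.56838544 -0.13962107]
 [ 0.57612372 -0.33744876]
 [ 0.57154842 -0.29668183]]
```

Emit:
{"api": "drive_tool", "payload": {"angular": [[0,0,0.085],[0,0,0.085],[0,0,0.085],[0,0,0.083],[0,0,0],[0,0,0],[0,0,0],[0,0,0],[0,0,0],[0,0,0],[0,0,0],[0,0,0],[0,0,0],[0,0,0],[0,0,0],[0,0,0],[0,0,0],[0,0,0],[0,0,0]], "delta_pos": [[0,0,0],[0,0,0],[0,0,0],[0,0,0],[2.1,-3,0.15],[2.1,-3,0.15],[2.1,-3,0.15],[2.1,-3,0.15],[2.1,-3,0.15],[2.1,-3,0.15],[2.1,-3,0.15],[2.1,-3,0.15],[2.1,-3,0.15],[2.1,-3,0.15],[2.1,-3,0.15],[2.1,-3,0.15],[2.1,-3,0.15],[2.1,-3,0.15],[0,0,0]], "gripper": [0,0,0,0,0,0,0,0,0,0,0,0,0,0,0,0,0,0,0]}}

```text
time_s: 3.75
tool_pos: [0.5285, -0.1349, 0.2157]
tool_rot: [-179.8, -0.1, 6.2]
force: [-0.2, -0.1, 0.1]
grip_width: 0.0006
grasp_force: 0.0
```

```bash
python3 - <<'E'
from h import *
p=eyes.read_camera("wrist"); cv2.imwrite("pics/w1.png",p["pixels"][:,:,::-1])
print(np.round(p["origin"],4),np.round(p["orientation"],2))
o=telemetry.get_obs(); print({k:np.round(o[k],4) for k in("time_s","tool_pos","tool_rot","grip_width","force","qpos")})
for t,z in [("button_left_tip",.1235),("button_right_tip",.1235),("panel_handle",.140)]:
  for r in models.search_frame(p,t): print(t,r["p"],r["centre"],ray(p,r["centre"],z))
try: print("panel",rect(p,"panel",.108))
except Exception as e: print(e)
a=np.radians(5.7);C=np.array([.565,-.2225]);Rz=np.array([[np.cos(a),-np.sin(a)],[np.sin(a),np.cos(a)]])
print("exp pivots",[proj(p,np.r_[C+Rz@b,.1235]).round() for b in([0,.117],[0,-.117])],"handle",proj(p,np.r_[C,.14]).round(), "corners",[proj(p,np.r_[C+Rz@np.array(b),.11]).round().tolist() for b in([.077,.097],[-.077,.097],[-.077,-.097],[.077,-.097])])
E
```

```text
[ 0.5976 -0.128   0.3623] [ 1.6524e+02  1.1000e-01 -8.3720e+01]
{'time_s': np.float64(3.8), 'tool_pos': array([ 0.5273, -0.1383,  0.2156]), 'tool_rot': array([-1.799525e+02, -3.220000e-02,  6.056600e+00]), 'grip_width': np.float64(0.0007), 'force': array([ 0.2855, -0.2354, -0.2333]), 'qpos': array([ 33.2951,   7.5539, -23.1574,  99.18  ,   3.028 ,  73.8723,
       -74.4665])}
button_left_tip 0.89 [296.6, 166.0] [[ 0.5586009  -0.12078844]]
button_right_tip 0.73 [581.2, 171.4] [[ 0.57636949 -0.31595504]]
panel_handle 0.59 [453.5, 137.7] [[ 0.58983211 -0.21716102]]
panel_handle 0.52 [57.9, 338.6] [[0.41518825 0.04022223]]
panel_handle 0.52 [461.2, 109.8] [[ 0.60695615 -0.21828344]]
panel (((565.0160522460938, -222.65953063964844), (150.41720581054688, 190.2942657470703), 5.9708967208862305), [452.3, 137.4], np.uint64(33907))
exp pivots [array([[275., 171.]]), array([[614., 175.]])] handle [[454. 177.]] corners [[[305.0, 55.0]], [[304.0, 266.0]], [[551.0, 268.0]], [[594.0, 58.0]]]
```

View pics/w1.png

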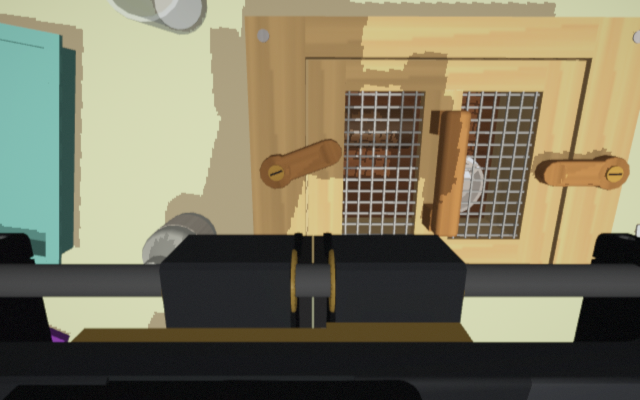

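The wrist view shows the left button pivot at (276,172) with its tip at (325,153), the right pivot at (615,174) and the handle centre at (453,174). All agree with the estimated box pose. I check where the fingers project before pushing.

```bash
python3 - <<'E'
from h import *
p=eyes.read_camera("wrist"); o=telemetry.get_obs()
M=R.from_euler('xyz',o["tool_rot"],degrees=True).as_matrix(); t=np.array(o["tool_pos"])
print(t,o["tool_rot"],o["force"],"f",p["mtx"][0][0])
for v in([0,0,.014],[.0095,.015,.014],[.0095,-.015,.014],[.0095,.015,-.02],[.0375,.095,-.056],[.0375,-.095,-.056],[.0375,0,-.1]): print(v,proj(p,t+M@np.array(v)).round())
a=np.radians(5.8);C=np.array([.565,-.2225]);Rz=np.array([[np.cos(a),-np.sin(a)],[np.sin(a),np.cos(a)]])
print("tool in box frame mm",(Rz.T@(t[:2]-C)*1000).round(1))
E
```

```text
[ 0.52567413 -0.14318778  0.21554382] [1.79963534e+02 1.55622092e-02 5.56618374e+00] [-0.15492891 -0.25955314 -0.69641501] f 350.23430022136205
[0, 0, 0.014] [[312. 254.]]
[0.0095, 0.015, 0.014] [[342. 236.]]
[0.0095, -0.015, 0.014] [[281. 236.]]
[0.0095, 0.015, -0.02] [[350. 267.]]
[0.0375, 0.095, -0.056] [[659. 230.]]
[0.0375, -0.095, -0.056] [[-37. 230.]]
[0.0375, 0, -0.1] [[311. 328.]]
tool in box frame mm [-31.1  82.9]
```

```bash
python3 - <<'E'
import cv2
a=cv2.imread("pics/w1.png")[200:350,150:480]
cv2.imwrite("pics/w1c.png",cv2.resize(a,None,fx=2.4,fy=2.4))
E
```

```text
(no output)
```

View pics/w1c.png

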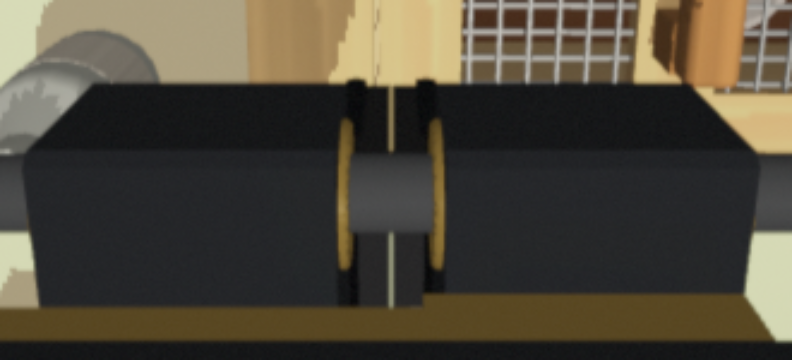

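The two fingers (dark, closed) sit at the gap at column 312, and the wide black blocks are their carriers higher up. Next I go down beside the left button and push it counter-clockwise.

Emit:
{"api": "drive_tool", "payload": {"angular": [[0,0,0],[0,0,0],[0,0,0],[0,0,0],[0,0,0],[0,0,0]], "delta_pos": [[0,0,2.5],[0,0,2.5],[0,0,2],[0,0,1],[0,0,0.6],[0,0,0]], "gripper": [0,0,0,0,0,0]}}

```text
time_s: 4.65
tool_pos: [0.526, -0.142, 0.1294]
tool_rot: [-180.0, 0.0, 5.7]
force: [-1.3, 0.4, 0.3]
grip_width: -0.0
grasp_force: 0.0
```

Emit:
{"api": "drive_tool", "payload": {"angular": [[0,0,0],[0,0,0],[0,0,0],[0,0,0],[0,0,0],[0,0,0],[0,0,0],[0,0,0],[0,0,0],[0,0,0],[0,0,0],[0,0,0],[0,0,0],[0,0,0],[0,0,0]], "delta_pos": [[0.7,0,0],[0.7,0,0],[0.7,0,0],[0.7,0,0],[0.7,0,0],[0.7,0,0],[0.7,0,0],[0.4,-0.3,0],[0.4,-0.4,0],[0.4,-0.5,0],[0,0,0],[0,0,0],[0,1,0],[0,0,-2],[0,0,-3]], "gripper": [0,0,0,0,0,0,0,0,0,0,0,0,0,0,0]}}

```text
time_s: 6.15
tool_pos: [0.5851, -0.1348, 0.178]
tool_rot: [-179.9, 0.2, 5.6]
force: [1.0, 0.4, 0.6]
grip_width: 0.0004
grasp_force: 0.0
```

```bash
cat >> h.py <<'E'
a_=np.radians(5.8);C=np.array([.565,-.2225]);Rz=np.array([[np.cos(a_),-np.sin(a_)],[np.sin(a_),np.cos(a_)]])
def tb():
    o=telemetry.get_obs(); t=np.array(o["tool_pos"]); print("box frame mm",(Rz.T@(t[:2]-C)*1000).round(1),"z",t[2].round(4),"rot",np.round(o["tool_rot"],2),"F",np.round(o["force"],1),"t",o["time_s"],"w",o["grip_width"])
def buttons(p):
    for t,s in(("left",1),("right",-1)):
        for r in models.search_frame(p,f"button_{t}_tip"):
            b=Rz.T@(ray(p,r["centre"],.1235)[0]-C)-[0,s*.117]
            print(t,round(r["p"],2),np.round(r["centre"]),"rel pivot mm",(b*1000).round(1),"angle",round(float(np.arctan2(s*b[0],-s*b[1])),2))
E
python3 - <<'E'
from h import *
tb(); p=eyes.read_camera("wrist"); buttons(p); buttons(eyes.read_camera("top"))
cv2.imwrite("pics/w2.png",p["pixels"][:,:,::-1])
E
```

```text
box frame mm [28.9 85.2] z 0.178 rot [-179.93    0.24    5.62] F [1.  0.4 0.6] t 6.15 w 0.000360250224472633
left 0.66 [261. 216.] rel pivot mm [35.9 -1.2] angle 1.54
right 0.66 [568. 258.] rel pivot mm [ 8.3 43.6] angle -0.19
right 0.37 [475. 194.] rel pivot mm [ 49.  105.6] angle -0.43
left 0.67 [362. 145.] rel pivot mm [5.8 4.2] angle 2.2
```

View pics/w2.png

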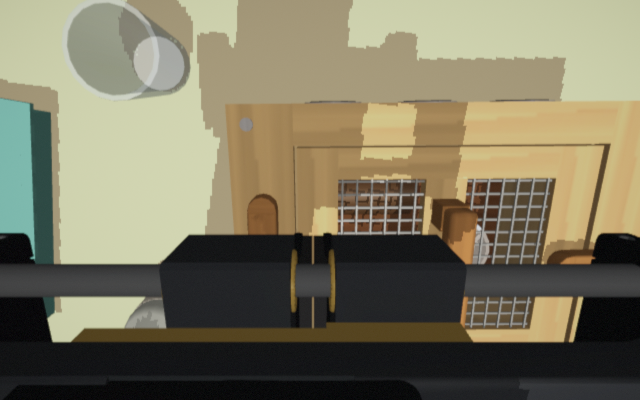

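The left button now lies along the rail: its tip is at (262,210), which gives about 1.54 rad. Next is the right button.

Emit:
{"api": "drive_tool", "payload": {"angular": [[0,0,0],[0,0,0],[0,0,0],[0,0,0],[0,0,0],[0,0,0],[0,0,0],[0,0,0]], "delta_pos": [[-1,2.8,0],[-1,2.8,0],[-1,2.8,0],[-1,2.8,0],[-1,2.8,0],[-1,2.8,0],[0,0,0],[0,0,0]], "gripper": [0,0,0,0,0,0,0,0]}}

```text
time_s: 7.25
tool_pos: [0.5428, -0.3071, 0.1782]
tool_rot: [-179.9, 0.1, 5.6]
force: [0.6, 1.0, 0.5]
grip_width: 0.0005
grasp_force: 0.0
```

```bash
python3 - <<'E'
from h import *
tb(); buttons(eyes.read_camera("wrist"))
E
```

```text
box frame mm [-30.7 -81.9] z 0.1782 rot [-1.7991e+02  1.0000e-01  5.6000e+00] F [0.6 1.  0.5] t 7.25 w 0.0004842162614799554
left 0.62 [  5. 176.] rel pivot mm [  1.5 -19.9] angle 0.08
right 0.66 [341. 174.] rel pivot mm [ 1.6 18.1] angle -0.09
```

Emit:
{"api": "drive_tool", "payload": {"angular": [[0,0,0],[0,0,0],[0,0,0],[0,0,0],[0,0,0],[0,0,0],[0,0,0],[0,0,0],[0,0,0],[0,0,0],[0,0,0],[0,0,0],[0,0,0],[0,0,0],[0,0,0],[0,0,0],[0,0,0],[0,0,0],[0,0,0]], "delta_pos": [[0,0,2],[0,0,1.9],[0,0,1],[0,0,0],[0.7,0.03,0],[0.7,0.03,0],[0.7,0.03,0],[0.7,0.03,0],[0.7,0.03,0],[0.7,0.03,0],[0.7,0.03,0],[0.4,0.3,0],[0.4,0.4,0],[0.4,0.5,0],[0,0,0],[0,0,0],[0,-1,0],[0,0,-2],[0,0,-3]], "gripper": [0,0,0,0,0,0,0,0,0,0,0,0,0,0,0,0,0,0,0]}}

```text
time_s: 9.3
tool_pos: [0.6035, -0.3027, 0.1789]
tool_rot: [-179.8, 0.2, 5.8]
force: [-0.5, 0.2, 0.6]
grip_width: 0.0003
grasp_force: 0.0
```

```bash
python3 - <<'E'
from h import *
tb(); buttons(eyes.read_camera("wrist"))
p=eyes.read_camera("top");print("tray",rect(p,"tray",.036)); print("panel",rect(p,"panel",.108))
E
```

```text
box frame mm [ 30.2 -83.6] z 0.1789 rot [-179.84    0.22    5.79] F [-0.5  0.2  0.6] t 9.3 w 0.0003139953151389464
left 0.2 [201. 148.] rel pivot mm [  77.8 -137.3] angle 0.52
right 0.6 [360. 215.] rel pivot mm [37.7  4.3] angle -1.46
tray (((534.0076904296875, 242.8706512451172), (276.5736999511719, 226.32589721679688), 85.74018096923828), [221.6, 171.3], np.uint64(10066))
panel (((566.0469360351562, -222.13345336914062), (154.09033203125, 192.21685791015625), 6.111449241638184), [408.9, 147.9], np.uint64(3769))
```

Emit:
{"api": "drive_tool", "payload": {"angular": [[0,0,0],[0,0,0],[0,0,0],[0,0,0],[0,0,0],[0,0,0],[0,0,0]], "delta_pos": [[0,0,-3],[-1,-2.8,-3],[-1,-2.8,0],[-1,-2.8,0],[0,0,0],[0,0,0],[0,0,0]], "gripper": [5,5,5,5,5,5,5]}}

```text
time_s: 10.3
tool_pos: [0.5663, -0.2253, 0.2397]
tool_rot: [180.0, 0.1, 5.6]
force: [0.0, -1.1, 0.3]
grip_width: 0.0466
grasp_force: 0.0
```

```bash
python3 - <<'E'
from h import *
tb(); p=eyes.read_camera("wrist"); buttons(p)
try: print("panel",rect(p,"panel",.108))
except Exception as e: print(e)
for r in models.search_frame(p,"panel_handle"): print("handle",r["p"],r["centre"],ray(p,r["centre"],.14), Rz.T@(ray(p,r["centre"],.14)[0]-C))
cv2.imwrite("pics/w3.png",p["pixels"][:,:,::-1])
E
```

```text
box frame mm [ 1.  -2.9] z 0.2397 rot [1.7999e+02 7.0000e-02 5.6300e+00] F [ 0.  -1.1  0.3] t 10.3 w 0.046589581577856955
left 0.9 [159. 181.] rel pivot mm [17.1 -3.2] angle 1.39
right 0.97 [453. 177.] rel pivot mm [19.8  6.6] angle -1.25
right 0.38 [324. 147.] rel pivot mm [ 42.6 104.5] angle -0.39
panel (((572.7280883789062, -222.59225463867188), (135.29112243652344, 189.76449584960938), 5.98543119430542), [309.7, 172.4], np.uint64(24786))
handle 0.95 [309.1, 168.1] [[ 0.5944561  -0.22059845]] [ 0.02949747 -0.00108491]
handle 0.67 [297.7, 321.4] [[ 0.47025482 -0.22342832]] [-0.09435396  0.00865103]
```

View pics/w3.png

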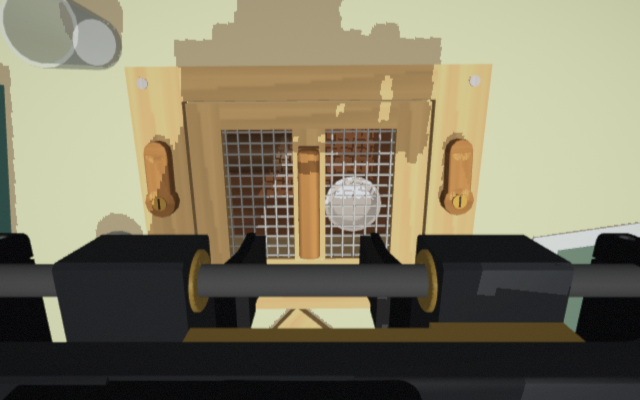

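Both buttons lie along their rails, tips at (157,148) and (460,147), and the handle is at (310,200) between the fingers. Now I grasp it.

Emit:
{"api": "drive_tool", "payload": {"angular": [[0,0,0],[0,0,0],[0,0,0],[0,0,0],[0,0,0],[0,0,0],[0,0,0],[0,0,0],[0,0,0],[0,0,0],[0,0,0],[0,0,0],[0,0,0]], "delta_pos": [[-0.1,-0.2,2.5],[0,0,2.5],[0,0,2.5],[0,0,1.8],[0,0,1.2],[0,0,0.6],[0,0,0],[0,0,0],[0,0,0],[0,0,0],[0,0,0],[0,0,0],[0,0,0]], "gripper": [5,5,5,5,5,5,5,0.5,0.5,0.5,0.5,0.5,0.5], "squeeze": 30}}

```text
time_s: 11.85
tool_pos: [0.5656, -0.2223, 0.1298]
tool_rot: [180.0, -0.0, 5.7]
force: [0.0, 0.4, 1.5]
grip_width: 0.0158
grasp_force: 30.0
```

Emit:
{"api": "drive_tool", "payload": {"angular": [[0,0,0],[0,0,0],[0,0,0],[0,0,0],[0,0,0],[0,0,0],[0,0,0],[0,0,0]], "delta_pos": [[0,0,-0.5],[0,0,-0.7],[0,0,-0.8],[0,0,-2],[0,0,-2],[0,0,-2],[0,0,-2],[0,0,0]], "gripper": [0.5,0.5,0.5,0.5,0.5,0.5,0.5,0.5]}}

```text
time_s: 12.65
tool_pos: [0.5673, -0.2226, 0.2333]
tool_rot: [179.8, -0.3, 5.7]
force: [0.1, -1.0, -3.4]
grip_width: 0.0158
grasp_force: 30.0
```

```bash
python3 - <<'E'
from h import *
tb(); p=eyes.read_camera("top")
r=rect(p,"tray",.036); print(r)
t=telemetry.get_obs()["tool_pos"]; d=np.array(r[0][0])/1000-t[:2]
a=np.radians(5.7); print("world d",d,"tool d cm",100*np.array([np.cos(a)*d[0]+np.sin(a)*d[1], np.sin(a)*d[0]-np.cos(a)*d[1]]))
w=eyes.read_camera("wrist"); cv2.imwrite("pics/w4.png",w["pixels"][:,:,::-1])
E
```

```text
box frame mm [ 2.3 -0.3] z 0.2333 rot [179.82  -0.33   5.72] F [ 0.1 -1.  -3.4] t 12.65 w 0.015805959955609895
(((535.0820922851562, 242.14627075195312), (277.8587951660156, 228.3653564453125), 85.74018096923828), [221.6, 172.9], np.uint64(9947))
world d [-0.03037732  0.46423394] tool d cm [  1.58804762 -46.49556307]
```

View pics/w4.png

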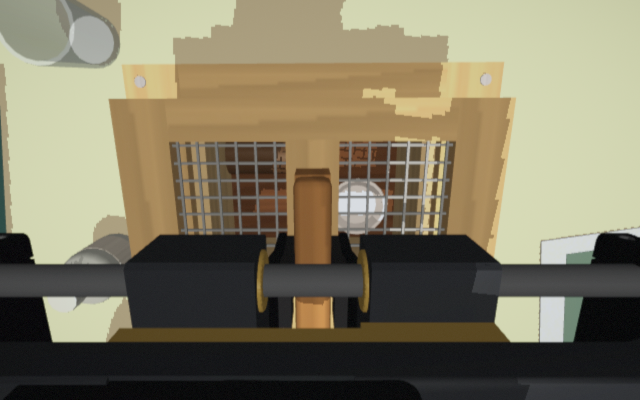

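The panel hangs level in the grip, clear of the box. I carry it high over to the tray.

Emit:
{"api": "drive_tool", "payload": {"angular": [[0,0,0],[0,0,0],[0,0,0],[0,0,0],[0,0,0],[0,0,0],[0,0,0],[0,0,0],[0,0,0],[0,0,0],[0,0,0],[0,0,0],[0,0,0],[0,0,0],[0,0,0],[0,0,0.06],[0,0,0.06],[0,0,0.055],[0,0,0],[0,0,0]], "delta_pos": [[0.1,-1.5,0],[0.1,-3,0],[0.1,-3.5,0],[0.1,-3.5,0],[0.1,-3.5,0],[0.1,-3.5,0],[0.1,-3.5,0],[0.1,-3.5,0],[0.1,-3.5,0],[0.1,-3.5,0],[0.1,-3.5,0],[0.1,-3.5,0],[0.1,-3,0],[0.1,-2.5,0],[0.1,-1,0],[0,0,0],[0,0,0],[0,0,0],[0,0,0],[0,0,0]], "gripper": [0.5,0.5,0.5,0.5,0.5,0.5,0.5,0.5,0.5,0.5,0.5,0.5,0.5,0.5,0.5,0.5,0.5,0.5,0.5,0.5]}}

```text
time_s: 14.8
tool_pos: [0.5342, 0.2365, 0.229]
tool_rot: [180.0, 0.0, -4.3]
force: [0.1, -1.1, -4.5]
grip_width: 0.0155
grasp_force: 30.0
```

```bash
python3 - <<'E'
from h import *
tb(); print(np.round(telemetry.get_obs()["tool_pos"],4))
p=eyes.read_camera("scene"); cv2.imwrite("pics/s2.png",p["pixels"][:,:,::-1])
w=eyes.read_camera("wrist")
E
```

```text
box frame mm [ 15.8 459.8] z 0.229 rot [ 1.7995e+02  5.0000e-02 -4.2600e+00] F [ 0.1 -1.1 -4.5] t 14.8 w 0.015523232063920318
[0.5342 0.2365 0.229 ]
```

View pics/s2.png

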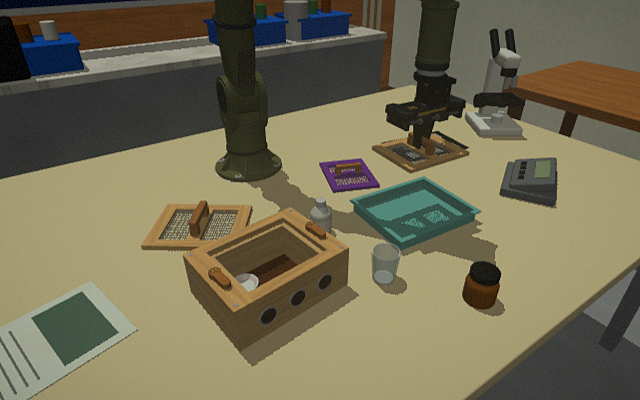

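The panel is over the tray. Box empty, both buttons aside (218,278) and (316,230), bottle (320,215) and beaker (385,262) untouched. Now I lower it.

Emit:
{"api": "drive_tool", "payload": {"angular": [[0,0,0],[0,0,0],[0,0,0],[0,0,0],[0,0,0],[0,0,0],[0,0,0],[0,0,0],[0,0,0],[0,0,0],[0,0,0],[0,0,0]], "delta_pos": [[0,-0.5,0.5],[0,0,2],[0,0,2.5],[0,0,2.5],[0,0,2.5],[0,0,2.5],[0,0,2],[0,0,1.5],[0,0,1],[0,0,0.8],[0,0,0],[0,0,0]], "gripper": [0.5,0.5,0.5,0.5,0.5,0.5,0.5,0.5,0.5,0.5,0.5,0.5]}}

```text
time_s: 16.1
tool_pos: [0.5354, 0.2424, 0.0521]
tool_rot: [-180.0, -0.1, -4.3]
force: [0.6, 0.6, -3.7]
grip_width: 0.0157
grasp_force: 30.0
```

Emit:
{"api": "drive_tool", "payload": {"angular": [[0,0,0],[0,0,0],[0,0,0],[0,0,0],[0,0,0],[0,0,0],[0,0,0]], "delta_pos": [[0,0,0.5],[0,0,0.4],[0,0,0.3],[0,0,0.2],[0,0,0.1],[0,0,0],[0,0,0]], "gripper": [0.5,0.5,0.5,0.5,0.5,0.5,0.5]}}

```text
time_s: 16.8
tool_pos: [0.535, 0.2421, 0.0366]
tool_rot: [-180.0, -0.0, -4.3]
force: [0.6, 0.2, -3.0]
grip_width: 0.0156
grasp_force: 30.0
```

Emit:
{"api": "drive_tool", "payload": {"angular": [[0,0,0],[0,0,0],[0,0,0],[0,0,0]], "delta_pos": [[0,0,0.1],[0,0,0.1],[0,0,0],[0,0,0]], "gripper": [0.5,0.5,0.5,0.5]}}

```text
time_s: 17.2
tool_pos: [0.5352, 0.2422, 0.0358]
tool_rot: [180.0, -0.0, -4.3]
force: [-3.4, -2.1, 5.6]
grip_width: 0.0155
grasp_force: 30.0
```

Contact (5.6 N upward). I release and withdraw straight up.

Emit:
{"api": "drive_tool", "payload": {"angular": [[0,0,0],[0,0,0],[0,0,0],[0,0,0],[0,0,0],[0,0,0],[0,0,0],[0,0,0],[0,0,0],[0,0,0],[0,0,0],[0,0,0],[0,0,0]], "delta_pos": [[0,0,0],[0,0,0],[0,0,0],[0,0,0],[0,0,0],[0,0,-0.5],[0,0,-1],[0,0,-2],[0,0,-3],[0,0,-3],[0,0,-3],[0,0,-3],[0,0,0]], "gripper": [2.5,4,5,5,5,5,5,5,5,5,5,5,5]}}

```text
time_s: 18.5
tool_pos: [0.5374, 0.2438, 0.1954]
tool_rot: [-179.8, -0.5, -4.3]
force: [0.4, 0.5, 0.0]
grip_width: 0.0501
grasp_force: 0.0
```

```bash
python3 - <<'E'
from h import *
tb()
p=eyes.read_camera("scene"); w=eyes.read_camera("wrist"); buttons(eyes.read_camera("top"))
a=cv2.resize(p["pixels"][120:340,150:510],(720,440)); 
cv2.imwrite("pics/s3.png",a[:,:,::-1])
try: print(rect(w,"panel",.014))
except Exception as e: print(e)
E
```

```text
box frame mm [ 19.7 466.7] z 0.1954 rot [-179.79   -0.5    -4.29] F [0.4 0.5 0. ] t 18.5 w 0.05007491999734885
left 0.69 [363. 142.] rel pivot mm [12.7 -0.2] angle 1.56
left 0.47 [247. 175.] rel pivot mm [-27.4 265. ] angle -3.04
right 0.51 [464. 124.] rel pivot mm [21.1  8.9] angle -1.17
(((535.0874633789062, 241.59751892089844), (189.49891662597656, 149.04656982421875), 85.75518798828125), [313.8, 172.0], np.uint64(18610))
```

View pics/s3.png

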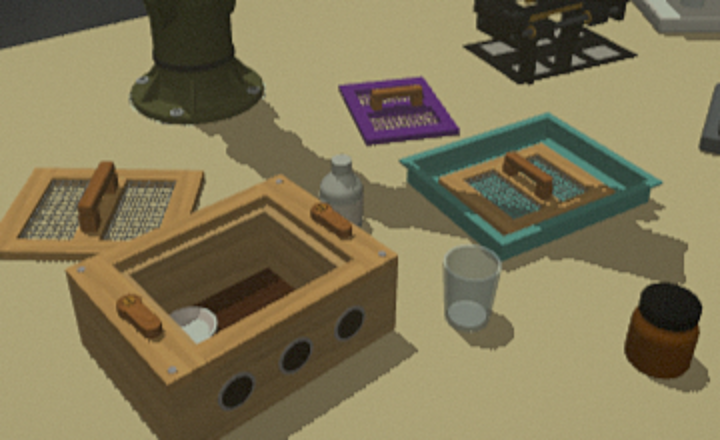

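The panel lies flat and centred in the tray with its handle up. Bottle and beaker are unmoved. One last check of the button angles by mask, then I hand in.

```bash
python3 - <<'E'
from h import *
ok=True
for n in("top","scene"):
    p=eyes.read_camera(n)
    for t,s in(("left",1),("right",-1)):
        for r in models.cut_out(p,"button_"+t)[:3]:
            ys,xs=np.nonzero(r["pixels"]); b=(ray(p,np.c_[xs,ys],.1235)-C)@Rz-[0,s*.117]
            if np.linalg.norm(b.mean(0))<.05:
                v=cv2.fitLine((b*1000).astype(np.float32),cv2.DIST_L2,0,.01,.01).ravel()
                print(n,t,round(r["p"],2),"mean mm",(b.mean(0)*1000).round(1),"line angle to box y",round(float(np.degrees(np.arctan2(abs(v[0]),abs(v[1])))),1))
E
```

```text
top left 0.77 mean mm [15.1 -0.1] line angle to box y 88.2
top right 0.5 mean mm [14.8  2.6] line angle to box y 89.5
scene left 0.48 mean mm [18.2 -3.5] line angle to box y 79.4
scene right 0.76 mean mm [23.2  0.1] line angle to box y 89.8
```

```bash
python3 -c "
from cell import env
print(env.sign_off())"
```

```text
the job is handed in; nothing more can be done
None
```

I turned both buttons aside, lifted the panel out and set it flat in the tray with its handle up; the bottle and beaker were not disturbed, and I handed the job in at about 19 s.

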